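# Load a label roll onto the bench unwinder's rising spindle

### The job

The spindle of the label unwinder on the packing bench has been left standing up: push its T-handle fully down so that the spindle sinks below the deck. Then slide (do not lift or tip over) the large flat label roll along the bench, up the ramp and fully home into the V fence, so that it lies flat with its core over the spindle hole. Finally pull the T-handle all the way up so that the spindle stands up through the core, let go, and leave the other things on the bench where they are.

Things in the scene. Friction and masses are not known exactly. Their poses are not given: they have to be found in the camera images.
- unwinder: the label unwinder, fixed to the bench: a bare-metal deck 18 mm high, 180 wide (y), x from -66 to 180. Origin: on the spindle axis at bench height; x points from the ramp towards the fence and handle, z up. The spindle comes through a 40 mm hole in the deck at the origin
- ramp_foot (a point): middle of the ramp's lower edge on the bench, at x = -166 of the unwinder; the ramp, as wide as the deck, rises 18 mm (10 degrees) to the deck's edge at x = -66
- fence (a point): top of the inner corner of the grey V fence, at x = 78 of the unwinder, 58 mm above the bench. Two upright plates, 40 mm high above the deck, 8 thick, 88 long, at 45 degrees, open towards the ramp, each touching at its middle a 55.5 mm radius circle about the spindle axis: the roll pushed along +x stops there centred on the spindle
- roll: the large flat label roll, white paper, loose, lying on its end face on the bench to the right of the unwinder's ramp: 110 mm diameter, 50 high, through core hole 40 mm, about 0.3 to 0.55 kg; origin at the centre of its underside, z up along its axis. Too wide to grip across; smooth: it slides easily when pushed low down
- spindle (a joint): lift of the spindle and its T-handle, which are one piece moving vertically, in m: 0 = fully down (tip 3 mm below the deck), 0.060 = fully up (tip 57 mm above the deck). Friction holds it wherever it is left; it takes about 4 N to push down and about 10 N to pull up. It starts somewhere between 0.03 and 0.055
- spindle_tip (a point): centre of the flat tip of the steel spindle: 30 mm diameter, its last 12 mm tapering to 16 mm; 15 mm above the bench when down, 75 when up
- handle_top (a point): top middle of the T-handle's black bar, 135 mm from the spindle axis along the unwinder's +x, behind the fence. The bar is 80 mm long along the unwinder's x, 16 wide (y), 16 high, on a round 14 mm post at its middle; its top is 72 mm above the bench when down, 132 when up
- tape_roll: loose roll of brown packing tape standing on its end, 100 across, 48 high, hole 76; origin under its centre. To be left alone
- small_roll: loose narrow paper roll standing on its end, 68 across, 80 high, hole 26 (not the roll to be loaded); origin under its centre. To be left alone
- carton_low: loose low carton 80 x 120 x 60 high, at the near left; origin under its centre. To be left alone
- carton_left: loose carton 180 x 130 x 100 high, beyond the unwinder at the left; origin under its centre. To be left alone
- carton_far: loose carton 90 x 120 x 80 high, at the far left; origin under its centre. To be left alone
- mug: loose white mug 80 across, 90 high, handle at its +y; origin under its centre. To be left alone
- tape_stand: loose grey desk tape dispenser 150 x 50 x 86 high at the right; origin under its base. To be left alone
Not all that is in view belongs to the job. Leave any purple or turquoise look-alike of the roll alone.

How it is judged:
On the way, in this order (a step that is already met when the one before it is completed fails the run):
1. the spindle is pushed fully down, below the deck (value of joint spindle below 0.005 m), for 0.2 s.
2. with the spindle still down, the roll lies flat on the deck, home in the V fence over the hole (horizontal distance between roll and unwinder below 0.008 m and height (world z) of roll between 0.014 and 0.022 m and angle between roll's own z axis and vertical below 0.06 rad and value of joint spindle below 0.008 m), for 0.2 s.
3. the spindle is fully up through the roll's core (horizontal distance between roll and unwinder below 0.008 m and height (world z) of roll between 0.014 and 0.022 m and angle between roll's own z axis and vertical below 0.06 rad and value of joint spindle above 0.052 m), for 0.2 s.
At the end, for the whole second after the job is handed in: the roll lies flat (within 0.06 rad) and at rest on the deck, its centre within 8 mm of the spindle axis, and the spindle is up (joint above 0.052 m) through its core (all of step 3 and linear speed of roll below 0.02 m/s and angular speed of roll below 0.3 rad/s); the robot touches nothing.
It fails at once if the roll is lifted (underside centre more than 50 mm above the bench) instead of slid (height (world z) of roll above 0.05 m).
It fails at once if the roll is tipped by more than 0.5 rad (angle between roll's own z axis and vertical above 0.5 rad).
It fails at once if another thing on the bench is moved by more than 30 mm (distance of any of tape_roll, small_roll, carton_low, carton_left, carton_far, mug, tape_stand from where it was at the start of the episode above 0.03 m).
It also fails if it takes over 72 s, if anything falls off the work surface, if the arm or the gripper's body presses on something with over 40 N, if the wrist force passes 120 N, or if a joint passes its speed limit or range.

### The arm

A 6-joint arm with a two-finger parallel gripper is mounted at the origin on the work surface. World frame = base frame: x ahead of the robot, y to its left, z up, the work surface at z = 0. Lengths are in m, angles in rad, forces in N, time in s.
With the tool pointing down it reaches from about 0.275 to 0.85 m from the base axis. Payload 19 kg.
Tool frame: the origin (TCP) lies on the centre line of the jaws, within the pads' length; the fingertips stand 19 mm ahead of it and the grasp point (between the pads) is the TCP (nose_length is the distance from the TCP to the fingertips, in m); z points along the fingers, y is the line along which they close (so a half turn about z gives the same grasp; the last joint's range is limited). The gripper opens to 85 mm and grips with 20 to 120 N. Pads are 22 mm wide; open, the fingers measure 114 mm over their backs; the gripper's body (76 mm by 85 mm) begins 54 mm behind the grasp point. The pads swing forward as they close: fully open they stand 13 mm farther back than shut.
Start: joints at [-1.235, 0.15, 1.437, -0, 1.554, -0.134], TCP at [0.26, -0.513, 0.226] pointing down, gripper open.
Joint ranges: [-2.8, 2.8], [-0.68, 2.1], [0.12, 2.68], [-1.39, 4.53], [0.16, 2.79], [-2.81, 2.81]. Speed limits (rad/s): [1.89, 1.89, 2.22, 3.01, 3.01, 3.01].

### API

Orientations are given as a rotation vector (axis times angle).
In Python, from cell import get_obs, read_camera, job_done, nose_length gives the robot as it stands.
- The arm moves only by the tool jog_arm, never from a script. Its argument "steps" is a list of rows, each an object of numbers: "x", "y", "z": the shift along the tool's x, y, z in units of 30 mm (1.0 is 30 mm); "ax", "ay", "az": the turn, a rotation vector about the tool's x, y, z in units of 6 degrees (1.0 is 6 degrees). A call has 1 to 10 rows; each row shifts and turns the commanded pose from where the row before left it, along the tool's axes as they then stand; what a row does not reach is not made up. A row lasts 1/12 s, in which the tool goes at most 41.7 mm and 7.16 degrees, less where a joint would pass 70% of its speed; a pose out of reach is approached as far as the arm can. A call is refused whole if a number of a shift passes 1 or a number of a turn 1, either way. A call with a gripper value outside its range is refused whole. "fingers" is the closure in counts, from 0 (fully open) to 255 (shut), set as the call begins (left out, the last holds). The fingers move at their own pace and stop on an object; the grip force is fixed at half the most. Time passes only in rows, so rows that do not move let the fingers close. It gives the time, the measured TCP pose, the force, the opening and the grip force at its end, in the units of the state.
- get_obs(): the state, without advancing time (a new reading comes with each control period).
- read_camera(name): name is "scene" or "top"; returns a dict with "frame" (400x640x3 uint8, blue, green, red), "depth" (400x640 float32, m along the optical axis (not along the pixel's ray), 0 where there is no reading), "vertical_fov" (degrees; the focal length in pixels is half the picture's height over the tangent of half this angle, whatever the lens; pixels are square), "cx", "cy" (the principal point, pixels), "view" (4x4, takes a point from world to camera coordinates). Camera axes: x right, y down, z forward; pixel columns grow to the right and rows downward; lengths in m; the calibration is good to about 2 mm. A picture is of the moment at which its call begins.
- job_done(): hands the job in; it is judged then, once.
The state is a dict: "clock": time; "qpos": joint angles; "dq": joint speeds; "joint_efforts": joint torques, N m; "position": TCP position; "eef_rot": TCP orientation; "wrist_force": force on the tool from outside, world axes, zero at the start; "torque": the same for the moment, N m; "finger_gap": opening from 0.0 (shut) to 1.0 (fully open); "gripper_force": force on a finger pad.
Only numpy, scipy, OpenCV 4.12 (cv2) and the standard library are available. Lean on these libraries where they do the work, as an engineer would, in place of code of your own. Each camera call takes 0.05 s, during which the arm holds its last target. There are 200 camera calls.

## Working session

There is one attempt and no reset: what is moved stays moved. The work goes in short steps, Python scripts to look and compute and a tool call to move; the robot and the scene stay as the last step left them, time stands still between calls to the robot, and variables do not carry over. Pictures are saved under pics/ and viewed, at most 10 in all, crops included, and the job is handed in when it is done.

Besides the shell and the picture viewer there is one more tool, called after "Call:" as name(argument=value, ...) on one line, values as JSON. jog_arm: Moves the arm, as the interface text tells. Its arguments: {"type":"object","properties":{"steps":{"type":"array"},"fingers":{"type":"number"}},"required":["steps"]}

```bash
mkdir -p pics
cat > h.py <<'E'
import numpy as np, cv2
from cell import get_obs, read_camera, job_done, nose_length
def shot(n):
    c=read_camera(n); h=c['frame'].shape[0]
    c['f']=h/2/np.tan(np.radians(c['vertical_fov'])/2); c['T']=np.linalg.inv(np.array(c['view'])); return c
def cloud(c):
    d=c['depth']; v,u=np.mgrid[:d.shape[0],:d.shape[1]]
    P=np.stack([(u-c['cx'])/c['f']*d,(v-c['cy'])/c['f']*d,d],-1)
    return P@c['T'][:3,:3].T+c['T'][:3,3]
def ray(c,u,v,z):
    r=c['T'][:3,:3]@np.array([(u-c['cx'])/c['f'],(v-c['cy'])/c['f'],1]); o=c['T'][:3,3]
    return o+r*(z-o[2])/r[2]
def pix(c,p):
    q=np.array(c['view'])@np.append(p,1); return q[:2]/q[2]*c['f']+[c['cx'],c['cy']]
E
python3 - <<'E'
from h import *
o=get_obs(); print(o['clock'],o['position'],o['eef_rot'],o['wrist_force'],nose_length)
for n in('scene','top'):
    c=shot(n); cv2.imwrite(f'pics/{n}0.png',c['frame']); print(n,c['vertical_fov'],c['cx'],c['cy'],c['T'][:3,3].round(3),c['T'][:3,2].round(2),(c['depth']==0).mean())
E
```

```text
0.0 [ 0.26019276 -0.51247645  0.22588951] [-3.05416707e+00 -7.30858810e-01  1.83028756e-04] [-0.11742033 -0.722884   -0.39191814] 0.019
scene 49.588264862639825 316.7097172734287 203.0667092536884 [1.509 0.195 1.287] [-0.63 -0.11 -0.77] 0.00391796875
top 52.414841993264375 322.05438671349924 201.04590698379218 [0.286 0.014 1.504] [ 0.14 -0.02 -0.99] 0.00395703125
```

View pics/scene0.png

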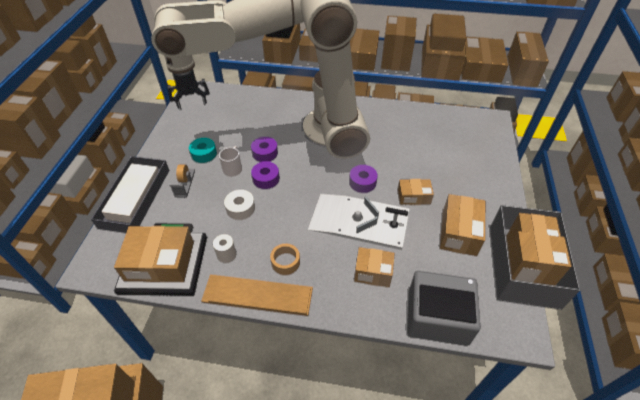

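View pics/top0.png

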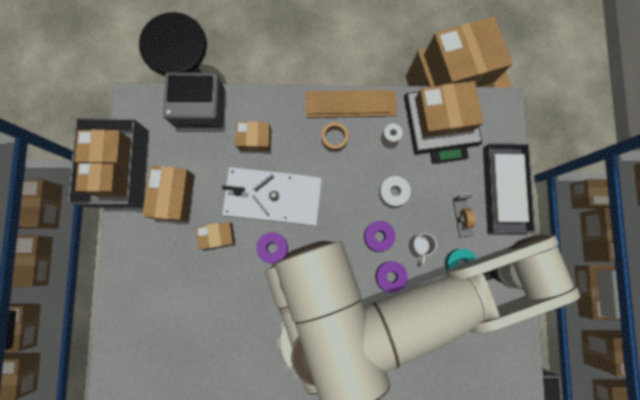

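In both pictures the unwinder is in the middle: scene (360,218), top (272,196), with the handle on the left in top at (233,190). What could be taken for the roll:
- large white roll: scene (239,204), top (395,191)
- small white roll: scene (223,246), top (393,133)
- mug: top (424,245)
- purple rolls: top (272,248), (379,236), (392,276)
- turquoise roll: top (461,260)

By the description I choose the large white one at top (395,191). Next I measure it and check it in a crop.

Run:
```python
from h import *
C={n:shot(n) for n in('top','scene')}
c=C['top']; P=cloud(c); f=c['frame']
hsv=cv2.cvtColor(f,cv2.COLOR_BGR2HSV)
# roll: white top face by height
m=((P[...,2]>.035)&(P[...,2]<.065)&(hsv[...,1]<60)&(hsv[...,2]>130)).astype(np.uint8); m[:, :345]=0; m[:150]=0;m[220:]=0;m[:,440:]=0
cs,_=cv2.findContours(m,cv2.RETR_EXTERNAL,cv2.CHAIN_APPROX_NONE)
k=max(cs,key=cv2.contourArea); (u,v),r=cv2.minEnclosingCircle(k); print('roll px',u,v,r,'area',cv2.contourArea(k))
print('roll',ray(c,u,v,.05).round(4),'diam',2*r*np.median(c['depth'][m>0])/c['f'],'ztop',np.median(P[m>0,2]))
# deck+ramp
d=((hsv[...,2]>165)&(hsv[...,1]<40)&(P[...,2]<.035)).astype(np.uint8); d[:,:215]=0;d[:,330:]=0;d[:155]=0;d[235:]=0
cs,_=cv2.findContours(cv2.morphologyEx(d,cv2.MORPH_CLOSE,np.ones((15,15))),cv2.RETR_EXTERNAL,cv2.CHAIN_APPROX_NONE)
k=max(cs,key=cv2.contourArea); rect=cv2.minAreaRect(k); b=cv2.boxPoints(rect)
W=np.array([ray(c,*p,(.018 if p[0]<270 else 0)) for p in b]); print('deck corners',W.round(4).tolist(), rect)
print('edges',[np.linalg.norm(W[i]-W[i-1]).round(4) for i in range(4)])
# tall things over the deck
sub=np.zeros(P.shape[:2],bool); sub[165:225,215:325]=1
for n,lo,hi in(('fence',.048,.064),('hi',.08,.15),):
    mm=sub&(P[...,2]>lo)&(P[...,2]<hi); num,lab,st,ce=cv2.connectedComponentsWithStats(mm.astype(np.uint8))
    for i in range(1,num):
        if st[i,4]>5: print(n,ce[i].round(1),st[i,4],np.median(P[lab==i],0).round(4),P[lab==i].min(0).round(3),P[lab==i].max(0).round(3))
v0=f[150:240,205:335]; v1=f[150:240,345:445]
s=C['scene']['frame'][150:280,190:430]
a=cv2.resize(v0,None,fx=4,fy=4,interpolation=2);b2=cv2.resize(v1,None,fx=2.4,fy=2.4)
im=np.zeros((600,800,3),np.uint8); im[:216,530:770]=b2; im[:360,:520][:]=a[:360]; t=cv2.resize(s,(430,232)); im[365:597,:430]=t
cv2.imwrite('pics/crop1.png',im)
```

```text
roll px 395.5 191.0 15.041708946228027 area 655.5
roll [ 0.5337 -0.2784  0.05  ] diam 0.10954649437359547 ztop 0.049697899795529965
deck corners [[0.4486, 0.3542, 0.018], [0.6286, 0.3411, 0.018], [0.5949, -0.0088, 0.0], [0.4132, 0.0105, 0.0]] ((271.67767333984375, 195.4762420654297), (94.39205932617188, 48.345027923583984), 6.418786525726318)
edges [np.float64(0.3459), np.float64(0.1805), np.float64(0.352), np.float64(0.1827)]
fence [262.9 182.1] 64 [0.5622 0.2024 0.0573] [0.532 0.168 0.048] [0.592 0.238 0.063]
fence [260.2 204.9] 57 [0.4788 0.2114 0.0577] [0.446 0.182 0.051] [0.515 0.24  0.063]
fence [224.1 223.4] 29 [0.4094 0.334  0.0598] [0.409 0.317 0.049] [0.417 0.368 0.064]
hi [233.7 188.7] 111 [0.5283 0.2972 0.1024] [0.52  0.259 0.09 ] [0.54  0.338 0.109]
```

View pics/crop1.png

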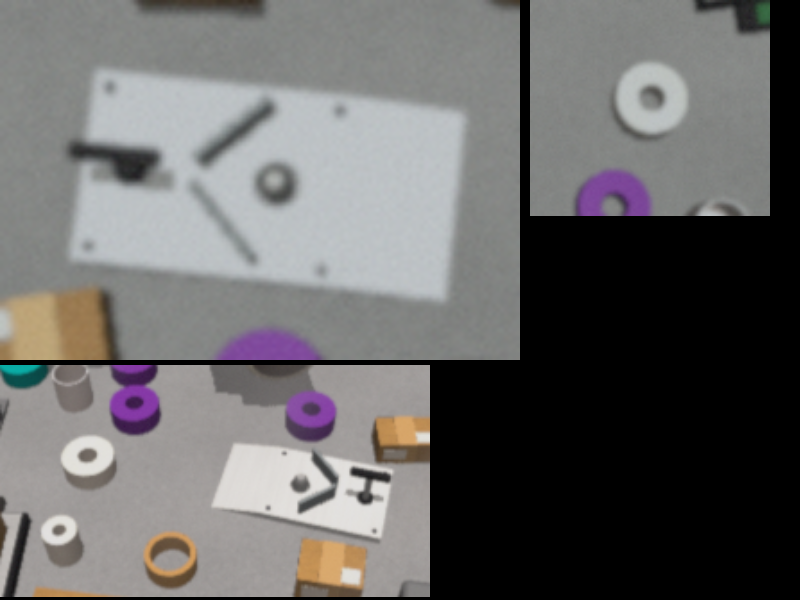

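The crop confirms the choice: the large white roll is the one with the wide, low shape. The deck, the V fence, the raised spindle (crop 275,183) and the T-bar (115,153) are all clear. One refinement of the unwinder pose, then I move.

Run:
```python
from h import *
from scipy.spatial.transform import Rotation as R
C={n:shot(n) for n in('top','scene')}
o0=np.array([.5205,.166,0]); 
for n,c in C.items():
    P=cloud(c); g=cv2.cvtColor(c['frame'],cv2.COLOR_BGR2GRAY)
    near=np.linalg.norm(P[...,:2]-[.531,.299],axis=-1)<.06
    m=near&(P[...,2]>.085)&(g<90); zt=np.percentile(P[m,2],80)
    k=np.argwhere(m)[:,::-1].astype(np.float32); r=cv2.minAreaRect(k)
    print(n,'bar',r,'->',ray(c,*r[0],zt-.004).round(4),'ztop',zt.round(4))
    m=(np.linalg.norm(P[...,:2]-o0[:2],axis=-1)<.035)&(P[...,2]>.035)
    z=np.percentile(P[m,2],95); t=m&(P[...,2]>z-.004); print(' tip',z.round(4),np.median(P[t],0).round(4),t.sum())
    # long deck edge fits at unwinder heights: deck pixels
    d=(g>165)&(abs(P[...,2]-.018)<.008)&(np.linalg.norm(P[...,:2]-o0[:2]-[.006,.06],axis=-1)<.19)
    cc,lab,st,ce=cv2.connectedComponentsWithStats(d.astype(np.uint8)); i=1+np.argmax(st[1:,4]); q=P[lab==i][:,:2]
    r=cv2.minAreaRect(q.astype(np.float32)); print(' deck',r)
    for nm,p in(('tape_stand',(465,213)),('mug',(424,245)),('purple',(379,236))):
        if n=='top': print(nm,P[p[1],p[0]].round(3))
```

```text
top bar ((232.51828002929688, 188.83535766601562), (21.092424392700195, 4.1963982582092285), 6.34019136428833) -> [0.5286 0.3022 0.1018] ztop 0.1058
 tip 0.0498 [0.5162 0.1665 0.0487] 10
 deck ((0.5218410491943359, 0.19367776811122894), (0.3036656081676483, 0.1775558590888977), 84.40217590332031)
tape_stand [ 0.453 -0.524  0.064]
mug [ 0.34  -0.389  0.002]
purple [ 0.373 -0.223  0.001]
scene bar ((396.2692565917969, 212.1538543701172), (21.768888473510742, 6.079599380493164), 11.309932708740234) -> [0.5371 0.3019 0.1004] ztop 0.1044
 tip 0.0514 [0.5192 0.1701 0.0509] 5
 deck ((0.5189623832702637, 0.19260387122631073), (0.3087494373321533, 0.18423901498317719), 84.54362487792969)
```

Call:
jog_arm(steps=[{"az": -1}, {"az": -1}, {"az": -1}, {"az": -1}, {"az": -1}, {"az": -1}, {"az": -1}, {"az": -1}, {"az": -1}, {"az": -0.55}], fingers=255)

```text
$.steps[0]: bad value
```

Call:
jog_arm(steps=[{"x": 0, "y": 0, "z": 0, "ax": 0, "ay": 0, "az": -1}, {"x": 0, "y": 0, "z": 0, "ax": 0, "ay": 0, "az": -1}, {"x": 0, "y": 0, "z": 0, "ax": 0, "ay": 0, "az": -1}, {"x": 0, "y": 0, "z": 0, "ax": 0, "ay": 0, "az": -1}, {"x": 0, "y": 0, "z": 0, "ax": 0, "ay": 0, "az": -1}, {"x": 0, "y": 0, "z": 0, "ax": 0, "ay": 0, "az": -1}, {"x": 0, "y": 0, "z": 0, "ax": 0, "ay": 0, "az": -1}, {"x": 0, "y": 0, "z": 0, "ax": 0, "ay": 0, "az": -1}, {"x": 0, "y": 0, "z": 0, "ax": 0, "ay": 0, "az": -1}, {"x": 0, "y": 0, "z": 0, "ax": 0, "ay": 0, "az": -0.55}], fingers=255)

```text
clock: 1.13
position: [0.2603, -0.5127, 0.2264]
eef_rot: [-2.324, -2.114, -0.0]
wrist_force: [-1.0, -0.3, 0.9]
finger_gap: -0.004
gripper_force: 0.0
```

Call:
jog_arm(steps=[{"x": 1, "y": 0.23, "z": 0, "ax": 0, "ay": 0, "az": 0}, {"x": 1, "y": 0.23, "z": 0, "ax": 0, "ay": 0, "az": 0}, {"x": 1, "y": 0.23, "z": 0, "ax": 0, "ay": 0, "az": 0}, {"x": 1, "y": 0.23, "z": 0, "ax": 0, "ay": 0, "az": 0}, {"x": 1, "y": 0.23, "z": 0, "ax": 0, "ay": 0, "az": 0}, {"x": 1, "y": 0.23, "z": 0, "ax": 0, "ay": 0, "az": 0}, {"x": 1, "y": 0.23, "z": 0, "ax": 0, "ay": 0, "az": 0}, {"x": 1, "y": 0.23, "z": 0, "ax": 0, "ay": 0, "az": 0}, {"x": 1, "y": 0.23, "z": 0, "ax": 0, "ay": 0, "az": 0}, {"x": 1, "y": 0.23, "z": 0, "ax": 0, "ay": 0, "az": 0}])

```text
clock: 1.97
position: [0.3593, -0.2197, 0.2266]
eef_rot: [2.331, 2.106, 0.0]
wrist_force: [1.6, -0.2, 0.1]
finger_gap: 0.001
gripper_force: 0.0
```

Call:
jog_arm(steps=[{"x": 1, "y": 0.23, "z": 0, "ax": 0, "ay": 0, "az": 0}, {"x": 1, "y": 0.23, "z": 0, "ax": 0, "ay": 0, "az": 0}, {"x": 1, "y": 0.23, "z": 0, "ax": 0, "ay": 0, "az": 0}, {"x": 1, "y": 0.23, "z": 0, "ax": 0, "ay": 0, "az": 0}, {"x": 1, "y": 0.23, "z": 0, "ax": 0, "ay": 0, "az": 0}, {"x": 1, "y": 0.23, "z": 0, "ax": 0, "ay": 0, "az": 0}, {"x": 1, "y": 0.23, "z": 0, "ax": 0, "ay": 0, "az": 0}, {"x": 1, "y": 0.23, "z": 0, "ax": 0, "ay": 0, "az": 0}, {"x": 1, "y": 0.23, "z": 0, "ax": 0, "ay": 0, "az": 0}, {"x": 0, "y": 0, "z": 0, "ax": 0, "ay": 0, "az": 0}])

```text
clock: 2.8
position: [0.4489, 0.0451, 0.2264]
eef_rot: [-2.327, -2.11, -0.002]
wrist_force: [1.1, 0.2, 0.3]
finger_gap: 0.001
gripper_force: 0.0
```

Call:
jog_arm(steps=[{"x": 0.97, "y": 0.215, "z": 0.3, "ax": 0, "ay": 0, "az": 0}, {"x": 0.97, "y": 0.215, "z": 0.3, "ax": 0, "ay": 0, "az": 0}, {"x": 0.97, "y": 0.215, "z": 0.3, "ax": 0, "ay": 0, "az": 0}, {"x": 0.97, "y": 0.215, "z": 0.3, "ax": 0, "ay": 0, "az": 0}, {"x": 0.97, "y": 0.215, "z": 0.3, "ax": 0, "ay": 0, "az": 0}, {"x": 0.97, "y": 0.215, "z": 0.3, "ax": 0, "ay": 0, "az": 0}, {"x": 0.97, "y": 0.215, "z": 0.3, "ax": 0, "ay": 0, "az": 0}, {"x": 0.97, "y": 0.215, "z": 0.3, "ax": 0, "ay": 0, "az": 0}, {"x": 0.97, "y": 0.215, "z": 0.3, "ax": 0, "ay": 0, "az": 0}, {"x": 0, "y": 0, "z": 0, "ax": 0, "ay": 0, "az": 0}])

```text
clock: 3.63
position: [0.5324, 0.2994, 0.143]
eef_rot: [-2.327, -2.108, 0.003]
wrist_force: [0.6, 0.4, -0.2]
finger_gap: -0.0
gripper_force: 0.0
```

Call:
jog_arm(steps=[{"x": 0, "y": 0, "z": 0.25, "ax": 0, "ay": 0, "az": 0}, {"x": 0, "y": 0, "z": 0.25, "ax": 0, "ay": 0, "az": 0}, {"x": 0, "y": 0, "z": 0.25, "ax": 0, "ay": 0, "az": 0}, {"x": 0, "y": 0, "z": 0.2, "ax": 0, "ay": 0, "az": 0}, {"x": 0, "y": 0, "z": 0, "ax": 0, "ay": 0, "az": 0}])

```text
clock: 4.05
position: [0.5317, 0.295, 0.1157]
eef_rot: [-2.331, -2.105, 0.002]
wrist_force: [-0.9, 0.6, -1.4]
finger_gap: 0.001
gripper_force: 0.0
```

Run:
```python
from h import *
o=get_obs(); print(o['position'],o['wrist_force'],o['torque'])
c=shot('scene'); P=cloud(c)
cv2.imwrite('pics/s2.png',cv2.resize(c['frame'][120:280,320:480],(640,640))[:600])
```

```text
[0.53174973 0.29498571 0.11567192] [-0.93318994  0.57352364 -1.36468777] [ 0.01278468 -0.02229778 -0.05261421]
```

View pics/s2.png

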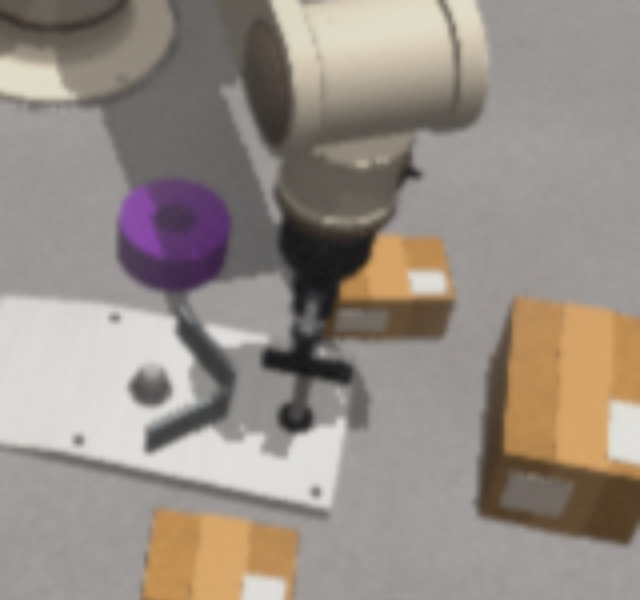

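The fingers sit over the bar near its middle (crop 305,355), so I keep pushing.

Call:
jog_arm(steps=[{"x": 0.1, "y": 0, "z": 0.15, "ax": 0, "ay": 0, "az": 0}, {"x": 0, "y": 0, "z": 0.15, "ax": 0, "ay": 0, "az": 0}, {"x": 0, "y": 0, "z": 0.15, "ax": 0, "ay": 0, "az": 0}, {"x": 0, "y": 0, "z": 0.15, "ax": 0, "ay": 0, "az": 0}, {"x": 0, "y": 0, "z": 0.1, "ax": 0, "ay": 0, "az": 0}, {"x": 0, "y": 0, "z": 0, "ax": 0, "ay": 0, "az": 0}])

```text
clock: 4.6
position: [0.5324, 0.2988, 0.0953]
eef_rot: [-2.33, -2.106, 0.001]
wrist_force: [-0.5, 0.3, -0.0]
finger_gap: -0.0
gripper_force: 0.0
```

Run:
```python
from h import *
c=shot('scene'); P=cloud(c); g=cv2.cvtColor(c['frame'],cv2.COLOR_BGR2GRAY)
a=P[...,:2]-[.519,.167]; d=np.array([.0945,.9955]); X=a@d; Y=a@[-d[1],d[0]]
for lo,hi in((.095,.113),(.15,.177)):
    m=(X>lo)&(X<hi)&(abs(Y)<.025)&(P[...,2]>.03)&(g<90); print(m.sum(),P[m].max(0) if m.any() else'', np.median(Y[m]) if m.any() else '')
m=(np.hypot(X,Y)<.03); print('tip z',np.percentile(P[m,2],[50,90,98]))
cv2.imwrite('pics/s3.png',cv2.resize(c['frame'][170:260,340:450],(660,540)))
```

```text
42 [0.55361975 0.27941667 0.27158205] -0.006258561013583214
70 [0.55982918 0.34110551 0.35930789] -0.013893147442844781
tip z [0.02041346 0.04125235 0.04477617]
```

View pics/s3.png

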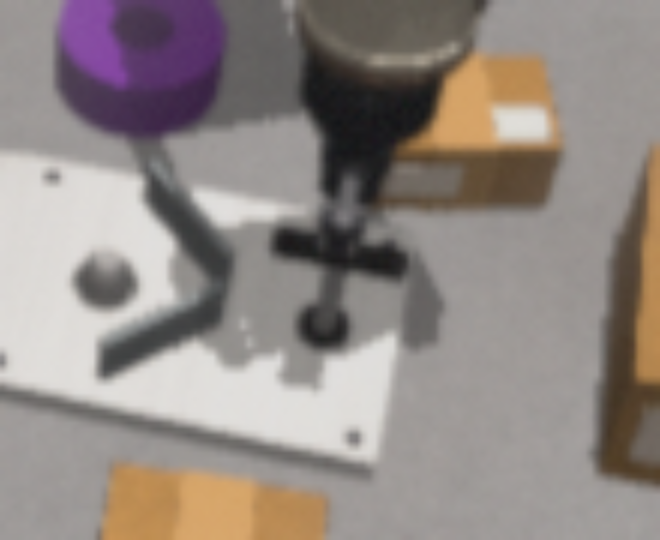

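Run:
```python
from h import *
C={n:shot(n) for n in('top','scene')}
p=get_obs()['position'].copy() if hasattr(get_obs()['position'],'copy') else np.array(get_obs()['position'])
ims=[]
for n,(u,v) in (('top',(234,190)),('scene',(396,212))):
    c=C[n]; 
    print(n,'tcp',pix(c,p).round(1),'fingertip',pix(c,p-[0,0,.019]).round(1),'tip+12',pix(c,p-[-.012,0,.019]).round(1))
    P=cloud(c)
    print((P[v-9:v+8:2,u,:]*1000).round(0).astype(int).tolist())
    print((P[v-9:v+8:2,u+8,:]*1000).round(0).astype(int).tolist())
    ims.append(cv2.resize(c['frame'][v-22:v+23,u-30:u+30],(600,450) if 0 else (400,300),interpolation=cv2.INTER_NEAREST))
cv2.imwrite('pics/s4.png',np.hstack(ims))
```

```text
top tcp [233.8 188. ] fingertip [234.9 188.9] tip+12 [235.  185.6]
[[480, 218, 497], [474, 217, 500], [469, 217, 501], [510, 268, 246], [515, 282, 177], [519, 294, 116], [507, 288, 146], [520, 313, 16], [512, 312, 22]]
[[483, 201, 482], [475, 197, 499], [469, 197, 502], [464, 197, 502], [459, 196, 504], [453, 195, 506], [448, 195, 506], [443, 195, 506], [438, 194, 509]]
scene tcp [395.3 211.8] fingertip [394.6 215.1] tip+12 [394.4 217.8]
[[582, 290, 202], [582, 291, 192], [591, 292, 193], [578, 294, 166], [544, 299, 114], [538, 302, 97], [537, 303, 84], [538, 305, 74], [535, 306, 59]]
[[415, 337, 12], [415, 338, -1], [426, 339, 1], [454, 337, 23], [462, 337, 21], [534, 329, 97], [541, 330, 95], [486, 339, 15], [494, 340, 14]]
```

View pics/s4.png

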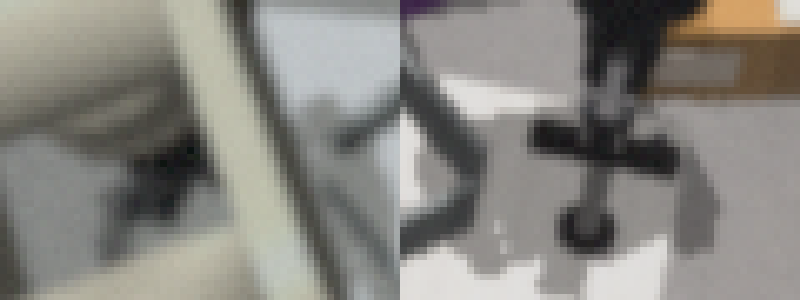

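Call:
jog_arm(steps=[{"x": 0, "y": 0, "z": 0.15, "ax": 0, "ay": 0, "az": 0}, {"x": 0, "y": 0, "z": 0.15, "ax": 0, "ay": 0, "az": 0}, {"x": 0, "y": 0, "z": 0.15, "ax": 0, "ay": 0, "az": 0}])

```text
clock: 5.0
position: [0.5329, 0.299, 0.0824]
eef_rot: [2.331, 2.106, 0.002]
wrist_force: [1.9, 0.7, 3.0]
finger_gap: -0.002
gripper_force: 1.8
```

Run:
```python
from h import *
C={n:shot(n) for n in('top','scene')}
c=C['scene'];P=cloud(c); u,v=396,213
for du in(-8,0,8):print((P[v-9:v+8:2,u+du,:]*1000).round(0).astype(int).tolist())
m=np.linalg.norm(P[...,:2]-[.519,.167],axis=-1)<.03; print('tip z',np.percentile(P[m,2],[50,90,98]))
ims=[cv2.resize(c['frame'][v-40:v+35,u-60:u+40],(600,450),interpolation=cv2.INTER_CUBIC)]
cv2.imwrite('pics/s5.png',np.hstack(ims)); print(get_obs()['wrist_force'])
```

```text
[[421, 277, 2], [447, 277, 20], [453, 278, 16], [465, 278, 19], [531, 274, 88], [536, 275, 84], [495, 280, 21], [499, 281, 14], [517, 281, 25]]
[[573, 292, 186], [582, 292, 187], [588, 293, 183], [592, 294, 178], [550, 299, 117], [550, 301, 105], [541, 303, 83], [538, 305, 69], [534, 307, 52]]
[[418, 337, 9], [423, 338, 3], [448, 337, 21], [457, 337, 21], [460, 338, 13], [528, 331, 84], [537, 331, 84], [543, 332, 81], [504, 339, 20]]
tip z [0.01888013 0.02707412 0.03279415]
[-0.91499688 -0.19961156  0.41052832]
```

View pics/s5.png

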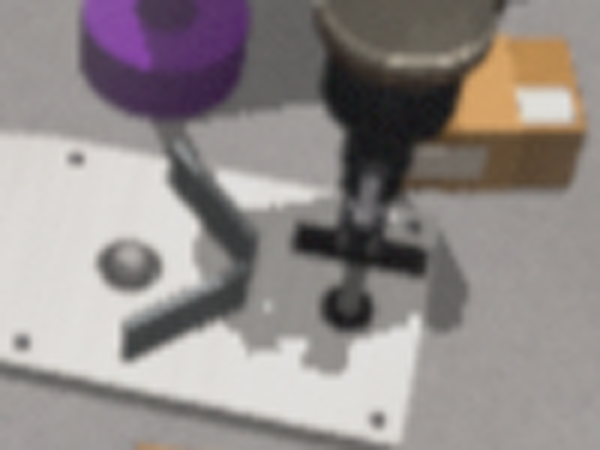

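The bar is going down (its top is now about 88 mm up and the spindle is visibly lower), so I continue.

Call:
jog_arm(steps=[{"x": 0, "y": 0, "z": 0.12, "ax": 0, "ay": 0, "az": 0}, {"x": 0, "y": 0, "z": 0.12, "ax": 0, "ay": 0, "az": 0}, {"x": 0, "y": 0, "z": 0.12, "ax": 0, "ay": 0, "az": 0}, {"x": 0, "y": 0, "z": 0.12, "ax": 0, "ay": 0, "az": 0}, {"x": 0, "y": 0, "z": 0, "ax": 0, "ay": 0, "az": 0}])

```text
clock: 5.52
position: [0.5325, 0.2989, 0.0674]
eef_rot: [-2.331, -2.106, 0.001]
wrist_force: [-0.8, 1.6, -0.3]
finger_gap: -0.001
gripper_force: 0.0
```

Run:
```python
from h import *
c=shot('scene');P=cloud(c); u,v=396,215
for du in(-8,8):print((P[v-7:v+8:2,u+du,:]*1000).round(0).astype(int).tolist())
m=np.linalg.norm(P[...,:2]-[.519,.167],axis=-1)<.03; print('tip z',np.percentile(P[m,2],[50,90,98]))
print(get_obs()['wrist_force'])
```

```text
[[455, 278, 19], [463, 278, 17], [473, 279, 17], [526, 276, 71], [534, 277, 70], [535, 278, 59], [509, 281, 15], [521, 282, 18]]
[[446, 337, 20], [463, 336, 28], [463, 338, 16], [469, 339, 12], [484, 338, 19], [536, 333, 72], [540, 334, 66], [513, 339, 20]]
tip z [0.01534953 0.02109777 0.02452479]
[ 0.05147175 -0.77778965  0.44516129]
```

Call:
jog_arm(steps=[{"x": 0, "y": 0, "z": 0.1, "ax": 0, "ay": 0, "az": 0}, {"x": 0, "y": 0, "z": 0.05, "ax": 0, "ay": 0, "az": 0}, {"x": 0, "y": 0, "z": 0, "ax": 0, "ay": 0, "az": 0}])

```text
clock: 5.82
position: [0.5329, 0.2991, 0.0668]
eef_rot: [2.33, 2.106, 0.003]
wrist_force: [-16.6, -7.3, 41.8]
finger_gap: -0.001
gripper_force: 20.7
```

Call:
jog_arm(steps=[{"x": 0, "y": 0, "z": -0.2, "ax": 0, "ay": 0, "az": 0}, {"x": 0, "y": -0.1, "z": -0.5, "ax": 0, "ay": 0, "az": 0}, {"x": 0, "y": 0, "z": -1, "ax": 0, "ay": 0, "az": 0}, {"x": 0, "y": 0, "z": -1, "ax": 0, "ay": 0, "az": 0}, {"x": -0.9, "y": 0, "z": -0.5, "ax": 0, "ay": 0, "az": 0}, {"x": -1, "y": 0, "z": 0, "ax": 0, "ay": 0, "az": 0}, {"x": -1, "y": 0, "z": 0, "ax": 0, "ay": 0, "az": 0}, {"x": -1, "y": 0, "z": 0, "ax": 0, "ay": 0, "az": 0}, {"x": -1, "y": 0, "z": 0, "ax": 0, "ay": 0, "az": 0}, {"x": -1, "y": 0.1, "z": 0, "ax": 0, "ay": 0, "az": 0}])

```text
clock: 6.65
position: [0.5141, 0.1216, 0.1595]
eef_rot: [-2.33, -2.107, -0.0]
wrist_force: [0.4, 0.2, 0.8]
finger_gap: 0.002
gripper_force: 0.0
```

Call:
jog_arm(steps=[{"x": -1, "y": 0.1, "z": 0, "ax": 0, "ay": 0, "az": 0}, {"x": -1, "y": 0.1, "z": 0, "ax": 0, "ay": 0, "az": 0}, {"x": -1, "y": 0.1, "z": 0, "ax": 0, "ay": 0, "az": 0}, {"x": -1, "y": 0.1, "z": 0, "ax": 0, "ay": 0, "az": 0}, {"x": -1, "y": 0.1, "z": 0, "ax": 0, "ay": 0, "az": 0}, {"x": -1, "y": 0.1, "z": 0, "ax": 0, "ay": 0, "az": 0}, {"x": -1, "y": 0.1, "z": 0, "ax": 0, "ay": 0, "az": 0}, {"x": -1, "y": 0.1, "z": 0, "ax": 0, "ay": 0, "az": 0}, {"x": -1, "y": 0.1, "z": 0, "ax": 0, "ay": 0, "az": 0}, {"x": -1, "y": 0.1, "z": 0, "ax": 0, "ay": 0, "az": 0}], fingers=0)

```text
clock: 7.48
position: [0.5141, -0.1802, 0.1595]
eef_rot: [-2.331, -2.106, -0.0]
wrist_force: [0.5, -0.1, 0.0]
finger_gap: 1.001
gripper_force: 0.0
```

```bash
cat > m.py <<'E'
from h import *
def roll(c=None):
    c=c or shot('top'); P=cloud(c); hsv=cv2.cvtColor(c['frame'],cv2.COLOR_BGR2HSV)
    return c,P,hsv
if __name__=='__main__':
    C={n:shot(n) for n in('top','scene')}; print(get_obs()['position'])
    for n,c in C.items():
        P=cloud(c); g=cv2.cvtColor(c['frame'],cv2.COLOR_BGR2GRAY)
        near=np.linalg.norm(P[...,:2]-[.533,.301],axis=-1)<.06
        m=near&(P[...,2]>.048)&(g<80); k=np.argwhere(m)[:,::-1].astype(np.float32); r=cv2.minAreaRect(k); zt=np.percentile(P[m,2],80)
        print(n,'bar',r,'@.066',ray(c,*r[0],.066).round(4),'zt',zt,'med',np.median(P[m],0).round(4))
        m=np.linalg.norm(P[...,:2]-[.519,.167],axis=-1)<.03; print(' tip z',np.percentile(P[m,2],[50,90,98]).round(4))
        cv2.imwrite('pics/n_%s.png'%n,c['frame'])
E
python3 m.py
```

```text
[ 0.51403403 -0.18223631  0.15913695]
top bar ((234.87998962402344, 190.3400115966797), (20.223257064819336, 3.8183767795562744), 8.130102157592773) @.066 [0.5294 0.3009 0.066 ] zt 0.07329949738230228 med [0.5293 0.2995 0.0711]
 tip z [0.0142 0.0205 0.023 ]
scene bar ((394.7884521484375, 218.0576934814453), (20.788307189941406, 6.471831798553467), 11.309932708740234) @.066 [0.5367 0.3012 0.066 ] zt 0.07385228168015301 med [0.5349 0.3016 0.0714]
 tip z [0.0157 0.0208 0.025 ]
```

Call:
jog_arm(steps=[{"x": -0.94, "y": 0.16, "z": 0, "ax": 0, "ay": 0, "az": 0}, {"x": -0.94, "y": 0.16, "z": 0, "ax": 0, "ay": 0, "az": 0}, {"x": -0.94, "y": 0.16, "z": 0, "ax": 0, "ay": 0, "az": 0}, {"x": -0.94, "y": 0.16, "z": 0, "ax": 0, "ay": 0, "az": 0}, {"x": -0.94, "y": 0.16, "z": 0, "ax": 0, "ay": 0, "az": 0}, {"x": -0.94, "y": 0.16, "z": 0, "ax": 0, "ay": 0, "az": 0}, {"x": 0, "y": 0, "z": 1, "ax": 0, "ay": 0, "az": 0}, {"x": 0, "y": 0, "z": 0.8, "ax": 0, "ay": 0, "az": 0}, {"x": 0, "y": 0, "z": 0.5, "ax": 0, "ay": 0, "az": 0}, {"x": 0, "y": 0, "z": 0, "ax": 0, "ay": 0, "az": 0}])

```text
clock: 8.42
position: [0.5248, -0.3486, 0.0868]
eef_rot: [-2.327, -2.103, 0.001]
wrist_force: [-0.3, 0.9, -0.8]
finger_gap: 0.997
gripper_force: 0.0
```

Run:
```python
from h import *
c=shot('scene');cv2.imwrite('pics/s6.png',cv2.resize(c['frame'][120:280,160:420],(780,480)))
```

```text
(no output)
```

View pics/s6.png

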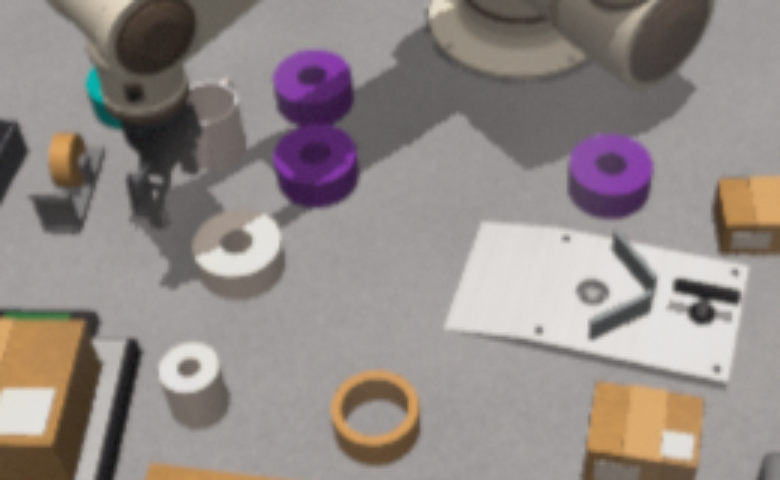

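Call:
jog_arm(steps=[{"x": -0.1, "y": 0, "z": 1, "ax": 0, "ay": 0, "az": 0}, {"x": 0, "y": 0, "z": 0.7, "ax": 0, "ay": 0, "az": 0}, {"x": 0, "y": 0, "z": 0.25, "ax": 0, "ay": 0, "az": 0}, {"x": 0, "y": 0, "z": 0, "ax": 0, "ay": 0, "az": 0}, {"x": 0.3, "y": 0, "z": 0, "ax": 0, "ay": 0, "az": 0}, {"x": 0.3, "y": 0, "z": 0, "ax": 0, "ay": 0, "az": 0}, {"x": 0.3, "y": 0, "z": 0, "ax": 0, "ay": 0, "az": 0}, {"x": 0.3, "y": -0.04, "z": 0, "ax": 0, "ay": 0, "az": 0}, {"x": 0.4, "y": -0.05, "z": 0, "ax": 0, "ay": 0, "az": 0}, {"x": 0.4, "y": -0.05, "z": 0, "ax": 0, "ay": 0, "az": 0}])

```text
clock: 9.3
position: [0.5276, -0.2914, 0.0325]
eef_rot: [2.33, 2.107, 0.0]
wrist_force: [-0.3, 0.9, 0.1]
finger_gap: 1.0
gripper_force: 0.0
```

```bash
cat > r.py <<'E'
from h import *
import sys
d=np.array([.0945,.9955]); l=np.array([.9955,-.0945]); O=np.array([.519,.167])
p=np.array(get_obs()['position']); a=p[:2]-O; print('tcp s,l,z',(a@d).round(4),(a@l).round(4),p[2].round(4),np.array(get_obs()['wrist_force']).round(1))
for n in('scene','top'):
    c=shot(n); P=cloud(c); h=cv2.cvtColor(c['frame'],cv2.COLOR_BGR2HSV); zt=float(sys.argv[1])
    m=(abs(P[...,2]-zt)<.012)&(h[...,1]<50)&(h[...,2]>100)&(P[...,0]>.4)&(P[...,0]<.64)&(P[...,1]>p[1]-.02)&(P[...,1]<p[1]+.14)
    N,lab,st,ce=cv2.connectedComponentsWithStats(m.astype(np.uint8))
    if N<2: continue
    i=1+np.argmax(st[1:,4]); k=np.argwhere(lab==i)[:,::-1].astype(np.int32); (u,v),r=cv2.minEnclosingCircle(k)
    e=cv2.fitEllipse(cv2.convexHull(k)); w=ray(c,*e[0],zt)[:2]; q=w-O
    print(n,'roll',w.round(4),'s,l',(q@d).round(4),(q@l).round(4),'px',st[i,4],'axes',np.round(e[1],1),'dia',(max(e[1])*np.median(c['depth'][lab==i])/c['f']).round(4),'z',np.median(P[lab==i,2]).round(4))
    cv2.imwrite('pics/r_%s.png'%n,c['frame'])
E
python3 r.py .05
```

```text
tcp s,l,z -0.4556 0.0519 0.0325 [-0.3  0.9  0.1]
scene roll [ 0.5417 -0.2726] s,l -0.4355 0.0642 px 403 axes [24.7 28.4] dia 0.1055 z 0.0501
top roll [ 0.7221 -0.3328] s,l -0.4784 0.2494 px 17 axes [  3.7 112.3] dia 0.4099 z 0.049
```

Run:
```python
import cv2,numpy as np
a=cv2.imread('pics/r_scene.png')[150:260,180:300]; b=cv2.imread('pics/r_top.png')[150:240,340:460]
cv2.imwrite('pics/s7.png',np.hstack([cv2.resize(a,(436,400)),cv2.resize(b,(360,400))]))
```

```text
(no output)
```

View pics/s7.png

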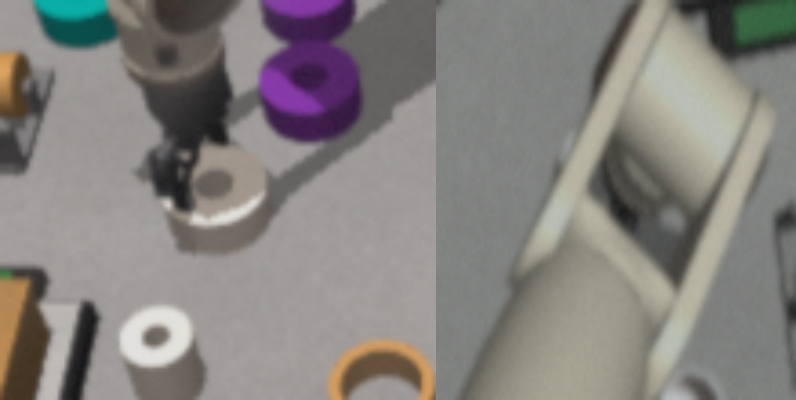

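Run:
```python
from h import *
print(get_obs()['position'],get_obs()['wrist_force'],get_obs()['qpos'])
c=shot('scene');P=cloud(c);g=cv2.cvtColor(c['frame'],cv2.COLOR_BGR2GRAY)
m=(g<75)&(P[...,2]>.03)&(P[...,2]<.2)&(abs(P[...,0]-.54)<.1)&(P[...,1]>-.42)&(P[...,1]<-.25)
for v in range(180,214,2):
    u=np.where(m[v,200:260])[0]+200
    if len(u): print(v,u.min(),u.max(),(P[v,u].min(0)*1000).astype(int),(P[v,u].max(0)*1000).astype(int))
for p in([.5276,-.2914,.0325],):
    p=np.array(p)
    for dz in(-.019,0,.018):
        for dx in(-.05,.05): print(dz,dx,pix(c,p+[dx,-.0045,dz]).round(1))
```

```text
[ 0.52760009 -0.2905422   0.03235016] [ 0.09413942 -0.71581738 -0.20150078] [-6.31425458e-01  3.41546550e-01  1.60978460e+00  3.89432178e-04
  1.19054927e+00 -5.32126973e-01]
180 222 242 [ 479 -306  104] [ 567 -255  196]
182 224 241 [ 486 -300  100] [ 567 -261  186]
184 225 241 [ 485 -296   87] [ 569 -269  175]
186 226 242 [ 482 -295   70] [ 566 -271  163]
188 227 242 [ 486 -293   64] [ 568 -272  154]
190 227 234 [ 552 -290  128] [ 580 -275  158]
192 222 234 [ 553 -305  118] [ 588 -277  153]
194 221 234 [ 558 -307  111] [ 597 -275  155]
196 222 232 [ 566 -303  111] [ 598 -282  148]
198 223 232 [ 569 -303  104] [ 600 -282  138]
200 223 232 [ 569 -305   92] [ 600 -284  127]
202 223 232 [ 575 -308   88] [ 600 -283  117]
204 227 232 [ 576 -290   76] [ 602 -284  107]
206 229 232 [ 577 -295   66] [ 583 -286   73]
-0.019 -0.05 [239.3 194.8]
-0.019 0.05 [231.9 214.8]
0 -0.05 [238.6 191.6]
0 0.05 [231.1 211.6]
0.018 -0.05 [237.9 188.5]
0.018 0.05 [230.3 208.6]
```

The fingertips sit about 24 mm higher than the reported TCP implies: the bar contact and this view agree, and the tips are just above the roll's top. I correct for it by backing off and going lower.

Call:
jog_arm(steps=[{"x": 0, "y": 0, "z": -0.5, "ax": 0, "ay": 0, "az": 0}, {"x": -0.5, "y": 0.1, "z": 0, "ax": 0, "ay": 0, "az": 0}, {"x": -0.8, "y": 0.1, "z": 0, "ax": 0, "ay": 0, "az": 0}, {"x": -0.7, "y": 0, "z": 0, "ax": 0, "ay": 0, "az": 0}, {"x": 0, "y": 0, "z": 0.5, "ax": 0, "ay": 0, "az": 0}, {"x": 0, "y": 0, "z": 0.5, "ax": 0, "ay": 0, "az": 0}, {"x": 0, "y": 0, "z": 0.5, "ax": 0, "ay": 0, "az": 0}, {"x": 0, "y": 0, "z": 0.2, "ax": 0, "ay": 0, "az": 0}, {"x": 0, "y": 0, "z": 0.1, "ax": 0, "ay": 0, "az": 0}, {"x": 0, "y": 0, "z": 0, "ax": 0, "ay": 0, "az": 0}])

```text
clock: 10.28
position: [0.5273, -0.3534, -0.0073]
eef_rot: [-2.33, -2.106, 0.0]
wrist_force: [-0.3, -0.1, 0.8]
finger_gap: 1.003
gripper_force: 0.0
```

```bash
python3 r.py .05
python3 - <<'E'
from h import *
p=np.array(get_obs()['position'])
c=shot('scene');P=cloud(c);g=cv2.cvtColor(c['frame'],cv2.COLOR_BGR2GRAY)
m=(g<75)&(P[...,2]<.2)&(abs(P[...,0]-.54)<.1)&(P[...,1]>-.45)&(P[...,1]<-.25)
for v in range(200,222,2):
    u=np.where(m[v,200:260])[0]+200
    if len(u): print(v,u.min(),u.max(),(P[v,u].min(0)*1000).astype(int),(P[v,u].max(0)*1000).astype(int))
for dz in(0,.018): print(dz,pix(c,p+[.05,0,dz]).round(1))
E
```

```text
tcp s,l,z -0.5173 0.0575 -0.0073 [-0.3 -0.1  0.8]
scene roll [ 0.5416 -0.2754] s,l -0.4383 0.0643 px 524 axes [24.  30.1] dia 0.1123 z 0.0502
top roll [ 0.5438 -0.2649] s,l -0.4276 0.0656 px 319 axes [19.9 30.1] dia 0.1097 z 0.0496
200 207 219 [ 564 -366   75] [ 597 -338  112]
202 208 217 [ 523 -384    6] [ 600 -345  104]
204 208 217 [ 569 -366   57] [ 602 -346   96]
206 208 217 [ 578 -368   56] [ 600 -345   81]
208 210 217 [ 574 -363   39] [ 603 -348   74]
210 214 218 [ 578 -355   32] [ 599 -346   58]
212 216 217 [ 581 -352   24] [ 585 -350   28]
0 [218.1 216.1]
0.018 [217.2 213.1]
```

Call:
jog_arm(steps=[{"x": 0.3, "y": 0.08, "z": 0, "ax": 0, "ay": 0, "az": 0}, {"x": 0.3, "y": 0.08, "z": 0, "ax": 0, "ay": 0, "az": 0}, {"x": 0.3, "y": 0, "z": 0, "ax": 0, "ay": 0, "az": 0}, {"x": 0.3, "y": -0.04, "z": 0, "ax": 0, "ay": 0, "az": 0}, {"x": 0.4, "y": -0.06, "z": 0, "ax": 0, "ay": 0, "az": 0}, {"x": 0.4, "y": -0.06, "z": 0, "ax": 0, "ay": 0, "az": 0}, {"x": 0.4, "y": -0.06, "z": 0, "ax": 0, "ay": 0, "az": 0}, {"x": 0.4, "y": -0.06, "z": 0, "ax": 0, "ay": 0, "az": 0}, {"x": 0.4, "y": -0.06, "z": 0, "ax": 0, "ay": 0, "az": 0}, {"x": 0.4, "y": -0.06, "z": 0, "ax": 0, "ay": 0, "az": 0}])

```text
clock: 11.27
position: [0.5311, -0.2437, -0.0068]
eef_rot: [2.33, 2.107, 0.0]
wrist_force: [0.1, -2.1, 2.6]
finger_gap: 1.001
gripper_force: 2.4
```

```bash
python3 r.py .05
```

```text
tcp s,l,z -0.4077 0.0509 -0.0068 [ 0.1 -2.1  2.6]
scene roll [ 0.541  -0.1942] s,l -0.3575 0.056 px 485 axes [25.5 27.8] dia 0.1031 z 0.0499
top roll [ 0.5516 -0.1654] s,l -0.3278 0.0639 px 149 axes [ 9.7 24.4] dia 0.0889 z 0.0499
```

Call:
jog_arm(steps=[{"x": 0.4, "y": -0.1, "z": 0, "ax": 0, "ay": 0, "az": 0}, {"x": 0.4, "y": -0.1, "z": 0, "ax": 0, "ay": 0, "az": 0}, {"x": 0.4, "y": -0.1, "z": 0, "ax": 0, "ay": 0, "az": 0}, {"x": 0.4, "y": -0.1, "z": 0, "ax": 0, "ay": 0, "az": 0}, {"x": 0.4, "y": -0.1, "z": 0, "ax": 0, "ay": 0, "az": 0}, {"x": 0.4, "y": -0.1, "z": 0, "ax": 0, "ay": 0, "az": 0}, {"x": 0.4, "y": -0.1, "z": 0, "ax": 0, "ay": 0, "az": 0}, {"x": 0.4, "y": -0.1, "z": 0, "ax": 0, "ay": 0, "az": 0}, {"x": 0.4, "y": -0.1, "z": 0, "ax": 0, "ay": 0, "az": 0}, {"x": 0.4, "y": -0.1, "z": 0, "ax": 0, "ay": 0, "az": 0}])

```text
clock: 12.2
position: [0.5132, -0.1212, -0.0069]
eef_rot: [-2.33, -2.107, -0.0]
wrist_force: [-0.3, -2.3, 1.6]
finger_gap: 0.997
gripper_force: 2.2
```

```bash
python3 r.py .05
```

```text
tcp s,l,z -0.2875 0.0215 -0.0069 [-0.3 -2.3  1.6]
scene roll [ 0.5232 -0.0728] s,l -0.2384 0.0268 px 478 axes [25.3 28.4] dia 0.1051 z 0.0499
top roll [ 0.4809 -0.0785] s,l -0.248 -0.0147 px 90 axes [13.4 14.4] dia 0.0521 z 0.0503
```

Call:
jog_arm(steps=[{"x": 0.4, "y": -0.1, "z": 0, "ax": 0, "ay": 0, "az": 0}, {"x": 0.4, "y": -0.1, "z": 0, "ax": 0, "ay": 0, "az": 0}, {"x": 0.4, "y": -0.1, "z": 0, "ax": 0, "ay": 0, "az": 0}, {"x": 0.4, "y": -0.1, "z": 0, "ax": 0, "ay": 0, "az": 0}, {"x": 0.4, "y": -0.1, "z": 0, "ax": 0, "ay": 0, "az": 0}, {"x": 0.4, "y": -0.1, "z": 0, "ax": 0, "ay": 0, "az": 0}, {"x": 0.4, "y": -0.05, "z": 0, "ax": 0, "ay": 0, "az": 0}, {"x": 0.4, "y": 0, "z": 0, "ax": 0, "ay": 0, "az": 0}])

```text
clock: 12.97
position: [0.5034, -0.0237, -0.0068]
eef_rot: [-2.33, -2.107, 0.0]
wrist_force: [-0.5, -4.4, 2.6]
finger_gap: 1.0
gripper_force: 3.6
```

```bash
python3 r.py .058
```

```text
tcp s,l,z -0.1913 0.0025 -0.0068 [-0.5 -4.4  2.6]
scene roll [0.5159 0.0263] s,l -0.1403 0.0102 px 460 axes [25.  27.7] dia 0.1016 z 0.0571
top roll [0.4723 0.0253] s,l -0.1455 -0.0331 px 129 axes [13.  15.8] dia 0.0568 z 0.057
```

Call:
jog_arm(steps=[{"x": 0.4, "y": 0, "z": -0.08, "ax": 0, "ay": 0, "az": 0}, {"x": 0.4, "y": 0, "z": -0.08, "ax": 0, "ay": 0, "az": 0}, {"x": 0.4, "y": 0, "z": -0.07, "ax": 0, "ay": 0, "az": 0}, {"x": 0.4, "y": 0, "z": -0.07, "ax": 0, "ay": 0, "az": 0}, {"x": 0.4, "y": 0, "z": -0.07, "ax": 0, "ay": 0, "az": 0}, {"x": 0.4, "y": 0, "z": -0.07, "ax": 0, "ay": 0, "az": 0}, {"x": 0.4, "y": 0, "z": -0.07, "ax": 0, "ay": 0, "az": 0}, {"x": 0.3, "y": 0, "z": -0.06, "ax": 0, "ay": 0, "az": 0}])

```text
clock: 13.73
position: [0.5132, 0.0691, 0.0105]
eef_rot: [-2.33, -2.107, -0.001]
wrist_force: [0.3, -2.0, -1.3]
finger_gap: 0.998
gripper_force: 1.3
```

```bash
python3 r.py .068
```

```text
tcp s,l,z -0.098 0.0035 0.0105 [ 0.3 -2.  -1.3]
scene roll [0.5251 0.119 ] s,l -0.0472 0.0106 px 473 axes [25.6 27.3] dia 0.0987 z 0.0683
top roll [0.4824 0.1235] s,l -0.0467 -0.0323 px 133 axes [10.5 19.1] dia 0.0681 z 0.0678
```

Call:
jog_arm(steps=[{"x": 0.4, "y": -0.03, "z": -0.06, "ax": 0, "ay": 0, "az": 0}, {"x": 0.4, "y": -0.03, "z": -0.03, "ax": 0, "ay": 0, "az": 0}, {"x": 0.3, "y": -0.03, "z": 0, "ax": 0, "ay": 0, "az": 0}, {"x": 0.2, "y": 0, "z": 0, "ax": 0, "ay": 0, "az": 0}, {"x": 0.1, "y": 0, "z": 0, "ax": 0, "ay": 0, "az": 0}, {"x": 0, "y": 0, "z": 0, "ax": 0, "ay": 0, "az": 0}])

```text
clock: 14.33
position: [0.5146, 0.1102, 0.0129]
eef_rot: [-2.33, -2.107, -0.0]
wrist_force: [-0.0, -0.2, 0.2]
finger_gap: 1.0
gripper_force: 0.0
```

```bash
python3 r.py .068
```

```text
tcp s,l,z -0.057 0.001 0.0129 [-0.  -0.2  0.2]
scene roll [0.521  0.1709] s,l 0.0041 0.0016 px 503 axes [26.2 36.3] dia 0.1306 z 0.0676
top roll [0.4815 0.16  ] s,l -0.0105 -0.0366 px 128 axes [10.  17.1] dia 0.0608 z 0.0682
```

Call:
jog_arm(steps=[{"x": 0.1, "y": 0, "z": 0, "ax": 0, "ay": 0, "az": 0}, {"x": 0.1, "y": 0, "z": 0, "ax": 0, "ay": 0, "az": 0}, {"x": 0.05, "y": 0, "z": 0, "ax": 0, "ay": 0, "az": 0}, {"x": 0, "y": 0, "z": 0, "ax": 0, "ay": 0, "az": 0}])

```text
clock: 14.77
position: [0.5154, 0.1173, 0.0129]
eef_rot: [-2.33, -2.106, -0.0]
wrist_force: [0.0, -1.4, -0.6]
finger_gap: 1.0
gripper_force: 0.5
```

Call:
jog_arm(steps=[{"x": 0.05, "y": 0, "z": 0, "ax": 0, "ay": 0, "az": 0}, {"x": 0.05, "y": 0, "z": 0, "ax": 0, "ay": 0, "az": 0}, {"x": 0, "y": 0, "z": 0, "ax": 0, "ay": 0, "az": 0}])

```text
clock: 15.02
position: [0.5152, 0.1196, 0.0128]
eef_rot: [-2.331, -2.107, 0.002]
wrist_force: [-3.3, -6.3, 2.9]
finger_gap: 1.001
gripper_force: 7.9
```

Call:
jog_arm(steps=[{"x": 0.04, "y": 0, "z": 0, "ax": 0, "ay": 0, "az": 0}, {"x": 0.04, "y": 0, "z": 0, "ax": 0, "ay": 0, "az": 0}, {"x": 0, "y": 0, "z": 0, "ax": 0, "ay": 0, "az": 0}])

```text
clock: 15.27
position: [0.5148, 0.1207, 0.0127]
eef_rot: [2.33, 2.106, -0.007]
wrist_force: [-11.0, -21.1, 6.6]
finger_gap: 0.999
gripper_force: 20.9
```

Call:
jog_arm(steps=[{"x": -0.08, "y": -0.07, "z": 0, "ax": 0, "ay": 0, "az": 0}, {"x": 0.06, "y": 0, "z": 0, "ax": 0, "ay": 0, "az": 0}, {"x": 0.04, "y": 0, "z": 0, "ax": 0, "ay": 0, "az": 0}, {"x": 0, "y": 0, "z": 0, "ax": 0, "ay": 0, "az": 0}])

```text
clock: 15.6
position: [0.513, 0.1223, 0.0127]
eef_rot: [2.33, 2.107, -0.005]
wrist_force: [-9.1, -14.8, 5.4]
finger_gap: 1.001
gripper_force: 14.4
```

Call:
jog_arm(steps=[{"x": -0.06, "y": -0.08, "z": 0, "ax": 0, "ay": 0, "az": 0}, {"x": 0.06, "y": 0, "z": 0, "ax": 0, "ay": 0, "az": 0}, {"x": 0.05, "y": 0, "z": 0, "ax": 0, "ay": 0, "az": 0}, {"x": 0, "y": 0, "z": 0, "ax": 0, "ay": 0, "az": 0}])

```text
clock: 15.93
position: [0.5124, 0.1232, 0.0132]
eef_rot: [2.329, 2.104, -0.002]
wrist_force: [2.9, -25.1, 1.0]
finger_gap: 1.004
gripper_force: 16.6
```

Seated against both plates: 25 N, nearly square to the fence. I back off and check.

Call:
jog_arm(steps=[{"x": -0.3, "y": 0, "z": 0, "ax": 0, "ay": 0, "az": 0}, {"x": -0.7, "y": 0, "z": 0, "ax": 0, "ay": 0, "az": 0}, {"x": -1, "y": 0, "z": -0.3, "ax": 0, "ay": 0, "az": 0}, {"x": -0.5, "y": 0, "z": -1, "ax": 0, "ay": 0, "az": 0}, {"x": 0, "y": 0, "z": -1, "ax": 0, "ay": 0, "az": 0}, {"x": -1, "y": 0, "z": -1, "ax": 0, "ay": 0, "az": 0}, {"x": -1, "y": 0, "z": -0.5, "ax": 0, "ay": 0, "az": 0}, {"x": -1, "y": 0, "z": 0, "ax": 0, "ay": 0, "az": 0}, {"x": -1, "y": 0, "z": 0, "ax": 0, "ay": 0, "az": 0}, {"x": -1, "y": 0, "z": 0, "ax": 0, "ay": 0, "az": 0}])

```text
clock: 16.77
position: [0.489, -0.0994, 0.127]
eef_rot: [2.33, 2.106, 0.002]
wrist_force: [0.9, 0.6, -0.0]
finger_gap: 0.999
gripper_force: 0.0
```

Run:
```python
from h import *
O=np.array([.519,.167]);d=np.array([.0945,.9955]); l=np.array([.9955,-.0945])
for n in('scene','top'):
    c=shot(n); P=cloud(c); h=cv2.cvtColor(c['frame'],cv2.COLOR_BGR2HSV)
    m=(abs(P[...,2]-.068)<.008)&(h[...,1]<50)&(h[...,2]>140)&(np.linalg.norm(P[...,:2]-O,axis=-1)<.09)
    k=np.argwhere(m)[:,::-1].astype(np.int32); e=cv2.fitEllipse(cv2.convexHull(k)); w=ray(c,*e[0],.068)[:2]; q=w-O
    print(n,w.round(4),'s,l',(q@d).round(4),(q@l).round(4),e[1],m.sum(),'dia',max(e[1])*np.median(c['depth'][m])/c['f'],'z',np.percentile(P[m,2],[10,50,90]).round(4))
    # plate tops
    g=h[...,2]; f=(abs(P[...,2]-.058)<.01)&(g<120)&(np.linalg.norm(P[...,:2]-O-.042*d,axis=-1)<.08)
    print(' fence',f.sum(),np.median(P[f],0).round(4)); cv2.imwrite('pics/f_%s.png'%n,c['frame'])
a=cv2.imread('pics/f_scene.png')[160:260,300:420]; b=cv2.imread('pics/f_top.png')[150:250,205:325]
cv2.imwrite('pics/s8.png',np.hstack([cv2.resize(x,(400,333),interpolation=2) for x in(a,b)]))
```

```text
scene [0.5143 0.1747] s,l 0.0072 -0.0054 (23.934202194213867, 35.46012878417969) 494 dia 0.12804245151617372 z [0.0644 0.0684 0.0722]
 fence 116 [0.5619 0.1813 0.0555]
top [0.5179 0.1739] s,l 0.0067 -0.0018 (34.545284271240234, 36.10591125488281) 628 dia 0.12900401208228304 z [0.0633 0.0677 0.072 ]
 fence 22 [0.537  0.2018 0.0578]
```

View pics/s8.png

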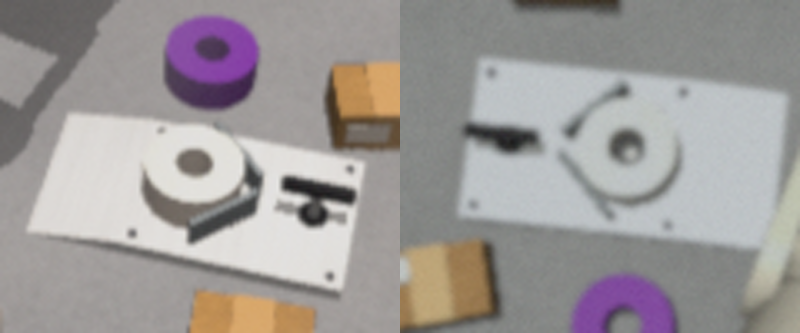

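The pictures show the roll nested between both fence plates (scene crop (193,165), top crop (628,148)). It lies flat with its top at 68 mm, and the spindle can be seen in the core. Next is the handle grasp.

Call:
jog_arm(steps=[{"x": 1, "y": 0.015, "z": 0, "ax": 0, "ay": 0, "az": 0}, {"x": 1, "y": 0.015, "z": 0, "ax": 0, "ay": 0, "az": 0}, {"x": 1, "y": 0.015, "z": 0, "ax": 0, "ay": 0, "az": 0}, {"x": 1, "y": 0.015, "z": 0, "ax": 0, "ay": 0, "az": 0}, {"x": 1, "y": 0.015, "z": 0, "ax": 0, "ay": 0, "az": 0}, {"x": 1, "y": 0.015, "z": 0, "ax": 0, "ay": 0, "az": 0}, {"x": 1, "y": 0.015, "z": 0, "ax": 0, "ay": 0, "az": 0}, {"x": 1, "y": 0.015, "z": 0, "ax": 0, "ay": 0, "az": 0}, {"x": 1, "y": 0.015, "z": 0, "ax": 0, "ay": 0, "az": 0}, {"x": 1, "y": 0.015, "z": 0, "ax": 0, "ay": 0, "az": 0}])

```text
clock: 17.7
position: [0.5234, 0.202, 0.1265]
eef_rot: [-2.33, -2.107, -0.001]
wrist_force: [-0.3, 0.0, -0.2]
finger_gap: 1.0
gripper_force: 0.0
```

Call:
jog_arm(steps=[{"x": 1, "y": 0, "z": 0, "ax": 0, "ay": 0, "az": 0}, {"x": 1, "y": 0, "z": 0, "ax": 0, "ay": 0, "az": 0}, {"x": 0.9, "y": 0, "z": 0, "ax": 0, "ay": 0, "az": 0}, {"x": 0.5, "y": 0, "z": 0, "ax": 0, "ay": 0, "az": 0}, {"x": 0, "y": 0, "z": 0.5, "ax": 0, "ay": 0, "az": 0}, {"x": 0, "y": 0, "z": 0.5, "ax": 0, "ay": 0, "az": 0}, {"x": 0, "y": 0, "z": 0, "ax": 0, "ay": 0, "az": 0}])

```text
clock: 18.28
position: [0.5326, 0.3012, 0.0936]
eef_rot: [-2.329, -2.106, 0.006]
wrist_force: [-0.9, 0.0, -0.8]
finger_gap: 1.001
gripper_force: 0.0
```

Exactly above the bar. I descend to a reported z of 0.040.

Call:
jog_arm(steps=[{"x": 0, "y": 0, "z": 0.5, "ax": 0, "ay": 0, "az": 0}, {"x": 0, "y": 0, "z": 0.5, "ax": 0, "ay": 0, "az": 0}, {"x": 0, "y": 0, "z": 0.5, "ax": 0, "ay": 0, "az": 0}, {"x": 0, "y": 0, "z": 0.25, "ax": 0, "ay": 0, "az": 0}, {"x": 0, "y": 0, "z": 0, "ax": 0, "ay": 0, "az": 0}])

```text
clock: 18.7
position: [0.5334, 0.3008, 0.0429]
eef_rot: [-2.33, -2.106, 0.003]
wrist_force: [0.2, -0.4, 0.1]
finger_gap: 1.0
gripper_force: 0.0
```

Call:
jog_arm(steps=[{"x": 0, "y": 0, "z": 0, "ax": 0, "ay": 0, "az": 0}, {"x": 0, "y": 0, "z": 0, "ax": 0, "ay": 0, "az": 0}, {"x": 0, "y": 0, "z": 0, "ax": 0, "ay": 0, "az": 0}, {"x": 0, "y": 0, "z": 0, "ax": 0, "ay": 0, "az": 0}, {"x": 0, "y": 0, "z": 0, "ax": 0, "ay": 0, "az": 0}, {"x": 0, "y": 0, "z": 0, "ax": 0, "ay": 0, "az": 0}, {"x": 0, "y": 0, "z": 0, "ax": 0, "ay": 0, "az": 0}, {"x": 0, "y": 0, "z": 0, "ax": 0, "ay": 0, "az": 0}], fingers=255)

```text
clock: 19.37
position: [0.5306, 0.3016, 0.0446]
eef_rot: [-2.327, -2.104, 0.008]
wrist_force: [-35.9, -0.7, 26.7]
finger_gap: 0.174
gripper_force: 59.5
```

Gripped: the gap of about 15 mm fits the 16 mm bar. I relieve the side load first, then pull.

Call:
jog_arm(steps=[{"x": 0, "y": -0.1, "z": -0.05, "ax": 0, "ay": 0, "az": 0}, {"x": 0, "y": 0, "z": 0, "ax": 0, "ay": 0, "az": 0}])

```text
clock: 19.53
position: [0.5303, 0.3016, 0.0456]
eef_rot: [-2.33, -2.107, 0.001]
wrist_force: [-5.6, 1.4, 2.9]
finger_gap: 0.177
gripper_force: 60.8
```

Call:
jog_arm(steps=[{"x": 0, "y": -0.02, "z": -0.2, "ax": 0, "ay": 0, "az": 0}, {"x": 0, "y": 0, "z": -0.2, "ax": 0, "ay": 0, "az": 0}, {"x": 0, "y": 0, "z": -0.2, "ax": 0, "ay": 0, "az": 0}, {"x": 0, "y": 0, "z": 0, "ax": 0, "ay": 0, "az": 0}])

```text
clock: 19.87
position: [0.5303, 0.3016, 0.0643]
eef_rot: [-2.33, -2.106, -0.0]
wrist_force: [-4.7, 1.0, 2.9]
finger_gap: 0.171
gripper_force: 61.0
```

```bash
cat > q.py <<'E'
from h import *
O=np.array([.519,.167]);d=np.array([.0945,.9955]); l=np.array([.9955,-.0945])
c=shot('scene'); P=cloud(c); h=cv2.cvtColor(c['frame'],cv2.COLOR_BGR2HSV)
m=(abs(P[...,2]-.068)<.008)&(h[...,1]<50)&(h[...,2]>140)&(np.linalg.norm(P[...,:2]-O,axis=-1)<.09)
e=cv2.fitEllipse(cv2.convexHull(np.argwhere(m)[:,::-1].astype(np.int32))); q=ray(c,*e[0],.068)[:2]-O
print('roll s,l',(q@d).round(4),(q@l).round(4),e[1],'z',np.median(P[m,2]))
R=np.linalg.norm(P[...,:2]-O-[-.001,.006],axis=-1); print('core z pct',np.percentile(P[(R<.018),2],[10,50,90,98]).round(4),'px',(P[R<.018,2]>.072).sum())
X=(P[...,:2]-O)@d;Y=(P[...,:2]-O)@l
for a,b in((.1,.118),(.152,.172)):
    m=(X>a)&(X<b)&(abs(Y)<.016)&(h[...,2]<80)&(P[...,2]<.16); print('bar end z',np.percentile(P[m,2],[10,50,80,95]).round(4) if m.sum() else 0,m.sum())
E
python3 q.py
```

```text
roll s,l 0.0012 0.0044 (28.86972427368164, 28.983760833740234) z 0.06848120838641314
core z pct [0.0379 0.0582 0.0688 0.0707] px 0
bar end z [0.0852 0.0901 0.0931 0.095 ] 23
bar end z [0.0879 0.0918 0.0936 0.0958] 27
```

Call:
jog_arm(steps=[{"x": 0, "y": 0, "z": -0.2, "ax": 0, "ay": 0, "az": 0}, {"x": 0, "y": 0, "z": -0.2, "ax": 0, "ay": 0, "az": 0}, {"x": 0, "y": 0, "z": -0.2, "ax": 0, "ay": 0, "az": 0}, {"x": 0, "y": 0, "z": -0.2, "ax": 0, "ay": 0, "az": 0}, {"x": 0, "y": 0, "z": -0.2, "ax": 0, "ay": 0, "az": 0}, {"x": 0, "y": 0, "z": -0.2, "ax": 0, "ay": 0, "az": 0}, {"x": 0, "y": 0, "z": 0, "ax": 0, "ay": 0, "az": 0}])

```text
clock: 20.5
position: [0.5303, 0.3016, 0.1008]
eef_rot: [-2.33, -2.106, -0.001]
wrist_force: [-6.6, 2.5, 2.2]
finger_gap: 0.174
gripper_force: 61.2
```

Call:
jog_arm(steps=[{"x": 0, "y": 0, "z": -0.08, "ax": 0, "ay": 0, "az": 0}, {"x": 0, "y": 0, "z": 0, "ax": 0, "ay": 0, "az": 0}])

```text
clock: 20.67
position: [0.5303, 0.3016, 0.1025]
eef_rot: [-2.33, -2.106, -0.0]
wrist_force: [-4.5, 1.9, 0.8]
finger_gap: 0.175
gripper_force: 60.8
```

```bash
python3 q.py
```

```text
roll s,l 0.0012 0.0034 (28.251636505126953, 29.238780975341797) z 0.0683483220790897
core z pct [0.0599 0.0684 0.073  0.077 ] px 13
bar end z [0.1233 0.1285 0.1308 0.1335] 24
bar end z [0.1237 0.1278 0.1302 0.1322] 28
```

Call:
jog_arm(steps=[{"x": 0, "y": 0, "z": -0.06, "ax": 0, "ay": 0, "az": 0}, {"x": 0, "y": 0, "z": -0.04, "ax": 0, "ay": 0, "az": 0}, {"x": 0, "y": 0, "z": 0, "ax": 0, "ay": 0, "az": 0}])

```text
clock: 20.97
position: [0.5303, 0.3016, 0.1049]
eef_rot: [-2.33, -2.106, 0.0]
wrist_force: [-2.3, 3.8, -8.1]
finger_gap: 0.173
gripper_force: 61.2
```

Call:
jog_arm(steps=[{"x": 0, "y": 0, "z": 0, "ax": 0, "ay": 0, "az": 0}, {"x": 0, "y": 0, "z": 0, "ax": 0, "ay": 0, "az": 0}, {"x": 0, "y": 0, "z": 0, "ax": 0, "ay": 0, "az": 0}, {"x": 0, "y": 0, "z": 0, "ax": 0, "ay": 0, "az": 0}, {"x": 0, "y": 0, "z": 0, "ax": 0, "ay": 0, "az": 0}, {"x": 0, "y": 0, "z": 0, "ax": 0, "ay": 0, "az": 0}, {"x": 0, "y": 0, "z": -0.5, "ax": 0, "ay": 0, "az": 0}, {"x": 0, "y": 0, "z": -1, "ax": 0, "ay": 0, "az": 0}, {"x": 0, "y": 0, "z": -1, "ax": 0, "ay": 0, "az": 0}, {"x": 0, "y": 0, "z": -0.5, "ax": 0, "ay": 0, "az": 0}], fingers=0)

```text
clock: 21.8
position: [0.5311, 0.3017, 0.1986]
eef_rot: [2.33, 2.106, 0.005]
wrist_force: [0.9, -1.0, 0.2]
finger_gap: 0.995
gripper_force: 0.0
```

Call:
jog_arm(steps=[{"x": 0, "y": 0, "z": -0.5, "ax": 0, "ay": 0, "az": 0}, {"x": 0, "y": 0, "z": 0, "ax": 0, "ay": 0, "az": 0}, {"x": 0, "y": 0, "z": 0, "ax": 0, "ay": 0, "az": 0}])

```text
clock: 22.05
position: [0.5307, 0.3015, 0.2101]
eef_rot: [2.33, 2.106, 0.002]
wrist_force: [-0.3, 0.5, -0.8]
finger_gap: 1.0
gripper_force: 0.0
```

```bash
python3 q.py
```

```text
roll s,l 0.0028 0.004 (27.387758255004883, 30.359657287597656) z 0.06810014494638117
core z pct [0.0594 0.0677 0.0757 0.0776] px 19
bar end z [0.1257 0.1309 0.1333 0.134 ] 25
bar end z [0.1267 0.1308 0.1325 0.1346] 30
```

```bash
python3 -c "
from cell import job_done; print(job_done())"
```

```text
the job is handed in; nothing more can be done
None
```

I handed the job in at about 22 s: the roll lies flat on the deck in the V fence, the spindle stands up through its core (bar top about 132 mm) and the gripper is clear. The hand-in returned no verdict, and I did not measure the other items' positions afterwards.

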